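# Level a sprung marking table with a round spirit level and hold it down

### The arm

A 7-joint arm with a two-finger parallel gripper is mounted at the origin on a cart in front of the work surface, level with it; the furniture and walls round the work are solid. World frame = base frame: x ahead of the robot, y to its left, z up, the work surface at z = 0. Lengths are in m, angles in rad, forces in N, time in s.
With the tool pointing down it reaches from about 0.425 to 0.8 m from the base axis. Payload 8.3 kg.
Tool frame: the origin (TCP) lies midway between the tips of the shut fingers; the grasp point (between the pads) lies 19 mm behind it (env.grip_point_offset is the distance from the TCP to the grasp point, in m); z points along the fingers, y is the line along which they close (so a half turn about z gives the same grasp; the last joint's range is limited). The gripper opens to 85 mm and grips with 20 to 120 N. Pads are 22 mm wide; open, the fingers measure 114 mm over their backs; the gripper's body (76 mm by 85 mm) begins 54 mm behind the grasp point. The pads swing forward as they close: fully open they stand 13 mm farther back than shut.
Start: joints at [1.243, 0.383, 0.016, 1.37, -0.006, 1.388, -0.046], TCP at [0.164, -0.603, 0.231] pointing down, gripper open.
Joint ranges: [-2.95, 2.95], [-0.25, 2.06], [-1.52, 1.56], [0.18, 2.33], [-1.44, 4.58], [0.02, 2.06], [-3.01, 3.01]. Speed limits (rad/s): [2.39, 2.39, 3.01, 3.01, 3.14, 3.14, 3.14].

### API

Orientations are given as a 3x3 rotation matrix whose columns are the frame's x, y, z axes.
In Python, from rig import env, vision gives the robot as it stands (env), with the cameras (vision).
- The arm moves only by the shell command python3 drive.py 'ROWS' [FORCE]. ROWS is a JSON list of rows, 1 to 10 of them, each of 7 numbers: dx, dy, dz in m, then a rotation vector rx, ry, rz in rad, then the opening from 0.0 (shut) to 1.0 (fully open); each row shifts and turns the commanded pose from where the row before left it, along the tool's axes as they then stand; what a row does not reach is not made up. A row lasts 1/12 s, in which the tool goes at most 0.0417 m and 0.125 rad, less where a joint would pass 70% of its speed; a pose out of reach is approached as far as the arm can. The fingers move at their own pace and stop on an object; FORCE is the grip in N (left out, the last holds). Time passes only in rows, so rows that do not move let the fingers close. It prints the time, the measured TCP pose, the force, the opening and the grip force at its end.
- env.sense(): the state, without advancing time (a new reading comes with each control period).
- vision.get_image(name): name is "side" or "top" or "wrist"; returns a dict with "color" (384x512x3 uint8, red, green, blue), "K" (3x3 intrinsics, pixels), "dist_coeffs" ([k1, k2, p1, p2, k3] as OpenCV has them; the pictures are not rectified), "R" (3x3) and "t" (3): a world point X has camera coordinates R X + t. Camera axes: x right, y down, z forward; pixel columns grow to the right and rows downward; lengths in m; the calibration is good to about 2 mm. A picture is of the moment at which its call begins. There is no depth.
- env.hand_in(): hands the job in; it is judged then, once.
The state is a dict: "t": time; "qpos": joint angles; "dq": joint speeds; "effort": joint torques, N m; "eef_pos": TCP position; "ee_rot": TCP orientation; "wrist_force": force on the tool from outside, world axes, zero at the start; "moment": the same for the moment, N m; "width": opening from 0.0 (shut) to 1.0 (fully open); "grasp_force": force on a finger pad.
Only numpy, scipy, OpenCV 4.12 (cv2) and the standard library are available. Lean on these libraries where they do the work, as an engineer would, in place of code of your own. Each camera call takes 0.05 s, during which the arm holds its last target. There are 200 camera calls.

### The job

Roll the blue round spirit level, without lifting it off the table plate, until its green window faces straight up. With the black knob of the levelling screw gripped, press the sprung plate down onto its foot and turn the screw until, with the plate pressed firmly home, the bubble sits in the middle between the two black lines; do not force it. Finish holding: keep the knob gripped and pressed down, do not let go, and leave the level lying lengthwise on the plate and the things round about undisturbed.

Things in the scene. Friction and masses are not known exactly. Their poses are not given: they have to be found in the camera images.
- levelling_base: Fixed grey base plate 260 x 180 x 12 mm under the sprung table. Origin: centre of its underside. Its x runs from the knob end (-x, towards the robot) to the hinge end (+x), z up.
- table_top (a point): Top face of the aluminium table plate (215 x 144 x 8 mm, 4 mm side lips), 90 mm from the hinge axis, mid width. x along the plate towards the cross hinge at its far end, z square to it. Springs hold the knob end up, 0.075 rad above level; 1 to 2 N down on the knob starts it moving, about 4 N brings the foot to the anvil, 7 to 13 mm lower at the knob; more force then rests on the foot.
- level_window (a point): Round spirit level: blue barrel 25 mm thick, 130 mm long, loose on the plate along its x. Point: barrel middle, on its axis; x along the barrel to the hinge end, z out of the green window (48 mm long, white bubble, two black lines 15 mm apart). It starts 0.7 to 1.2 rad from up, to the left. Rolls without slip under fingers drawn across its top (they go twice as far as it does), stays where left.
- bubble (a joint): Position of the bubble along the vial in m, 0 in the middle, plus towards the hinge end, stops at +-0.014. The bubble (10 mm long) goes to the higher end, 0.30 m per rad of tilt of the level, and settles within a second. True only when the level lies along the table's x.
- knob: Black fluted knob on the plate's near end, 50 mm right of its middle, 175 mm from the hinge axis. Origin on its axis at plate underside; grip 32 mm thick, z 29 to 67 mm; flange 52 mm thick, z 22 to 29. Anticlockwise from above shortens the foot, 4.5 mm per rad (bubble +7.7 mm per rad when pressed home). Starts 0.6 to 1.4 rad too long. Needs 0.1 to 0.2 N m; stays where left.
- foot: Steel foot of the screw (16 mm round tip) under the knob, below the plate. Origin on the knob's axis, the tip 26.3 mm below it.
- anvil: Steel disc 32 mm in diameter fixed on the base under the foot. Origin: centre of its top face. Its height differs by up to 2 mm from case to case.
- spacer_block: Bystander, loose: white aluminium block 25 x 40 x 40 mm. Origin: centre of its underside.
- tape_roll: Bystander, loose: black roll of tape 53 mm across, 19 mm high. Origin: centre of its underside.
- usb_stick: Bystander, loose: black memory stick 17 x 48 x 8 mm. Origin: centre of its underside.

How it is judged:
By the outcome, as a careful person would: the job done as asked, in the order asked, and still so for the second after the job is handed in, while the arm keeps its last pose, push and grip.
It also fails if it takes over 61 s, if anything falls off the work surface, if the arm or the gripper's body presses on something with over 40 N, if the wrist force passes 120 N, or if a joint passes its speed limit or range.

## Working session

There is one attempt and no reset: what is moved stays moved. The work goes in short steps, Python scripts to look and compute and a shell command to move; the robot and the scene stay as the last step left them, time stands still between calls to the robot, and variables do not carry over. Pictures are saved under pics/ and viewed, at most 10 in all, crops included, and the job is handed in when it is done.

```bash
ls; mkdir -p pics; python3 - <<'E'
from rig import env, vision
import cv2, numpy as np
for n in ("side","top"):
    d=vision.get_image(n); cv2.imwrite(f"pics/{n}0.png",d["color"][:,:,::-1])
    print(n,d["K"].round(1).tolist(),d["dist_coeffs"],(-d["R"].T@d["t"]).round(3),d["R"].round(2).tolist())
s=env.sense(); print({k:np.round(v,3).tolist() for k,v in s.items()}, env.grip_point_offset)
E
```

```text
drive.py
pics
rig.py
side [[457.1, 0.0, 249.6], [0.0, 457.1, 195.5], [0.0, 0.0, 1.0]] [0.04820302 0.         0.         0.         0.        ] [ 0.401 -1.061  0.576] [[0.99, -0.17, -0.01], [-0.1, -0.52, -0.85], [0.14, 0.83, -0.53]]
top [[405.4, 0.0, 251.7], [0.0, 405.4, 200.2], [0.0, 0.0, 1.0]] [-0.11067722  0.          0.          0.          0.        ] [ 0.369 -0.321  0.895] [[0.08, -1.0, 0.0], [-0.97, -0.08, -0.21], [0.21, 0.01, -0.98]]
{'t': 0.1, 'qpos': [1.243, 0.384, 0.016, 1.371, -0.006, 1.388, -0.047], 'dq': [-0.001, -0.001, 0.0, -0.002, -0.001, -0.001, 0.001], 'effort': [0.003, -62.913, 0.847, -37.276, 0.017, 0.011, 0.0], 'eef_pos': [0.163, -0.603, 0.23], 'ee_rot': [[0.965, 0.262, -0.0], [0.262, -0.965, 0.002], [-0.0, -0.002, -1.0]], 'wrist_force': [-1.219, -0.201, 0.107], 'moment': [-0.015, 0.019, -0.004], 'grasp_force': 0.0, 'width': 1.0} 0.0187
```

View pics/side0.png

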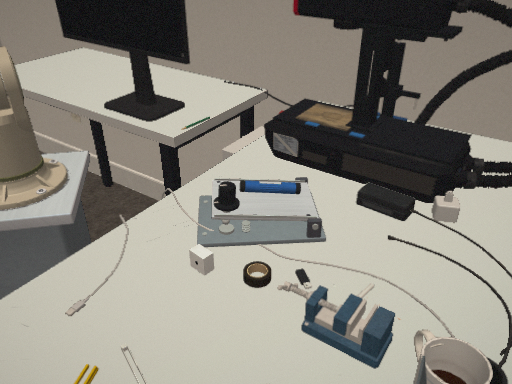

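View pics/top0.png

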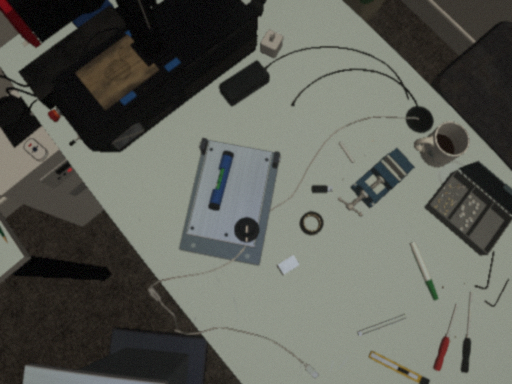

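```bash
cat > h.py <<'E'
from rig import env, vision
import cv2, numpy as np
def ray(d,p):
    q=cv2.undistortPoints(np.array([[p]],float),d["K"],np.array(d["dist_coeffs"]))[0,0]
    v=d["R"].T@np.array([q[0],q[1],1]); return -d["R"].T@d["t"], v/np.linalg.norm(v)
def onz(d,p,z):
    c,v=ray(d,p); return c+v*(z-c[2])/v[2]
def tri(*dp):
    A=np.zeros((3,3));b=np.zeros(3)
    for d,p in dp:
        c,v=ray(d,p); M=np.eye(3)-np.outer(v,v); A+=M;b+=M@c
    return np.linalg.solve(A,b)
def proj(d,X):
    r=cv2.Rodrigues(d["R"])[0]
    return cv2.projectPoints(np.array([X],float),r,np.array(d["t"],float),d["K"],np.array(d["dist_coeffs"]))[0][0,0]
def blue(d,x0,x1,y0,y1):
    h=cv2.cvtColor(d["color"],cv2.COLOR_RGB2HSV); m=cv2.inRange(h,(100,120,50),(130,255,255))
    k=np.zeros_like(m);k[y0:y1,x0:x1]=m[y0:y1,x0:x1]
    k=cv2.morphologyEx(k,cv2.MORPH_CLOSE,np.ones((9,9)))
    c=max(cv2.findContours(k,0,2)[0],key=cv2.contourArea); return cv2.minAreaRect(c),c
E
python3 - <<'E'
from h import *
t=vision.get_image("top");s=vision.get_image("side")
for d,w in((t,(195,240,140,220)),(s,(225,320,170,205))):
    r,c=blue(d,*w); print(r, cv2.boxPoints(r).round(1).tolist())
a=cv2.resize(t["color"][130:270,170:290],None,fx=3.3,fy=4,interpolation=2)
a=cv2.resize(t["color"][130:270,170:290],None,fx=3,fy=3,interpolation=2)
b=cv2.resize(s["color"][165:255,190:330],None,fx=3,fy=3,interpolation=2)
o=np.zeros((420,790,3),np.uint8);o[:,:360]=a;o[:270,365:785]=b
cv2.imwrite("pics/c1.png",o[:,:,::-1])
E
```

```text
((221.15147399902344, 178.80706787109375), (9.211440086364746, 49.53564453125), 14.931416511535645) [[210.3000030517578, 201.60000610351562], [223.10000610351562, 153.6999969482422], [232.0, 156.10000610351562], [219.1999969482422, 203.89999389648438]]
((269.9726867675781, 186.8741455078125), (50.2879524230957, 10.994632720947266), 1.7899105548858643) [[244.6999969482422, 191.60000610351562], [245.0, 180.60000610351562], [295.29998779296875, 182.1999969482422], [294.8999938964844, 193.1999969482422]]
```

View pics/c1.png

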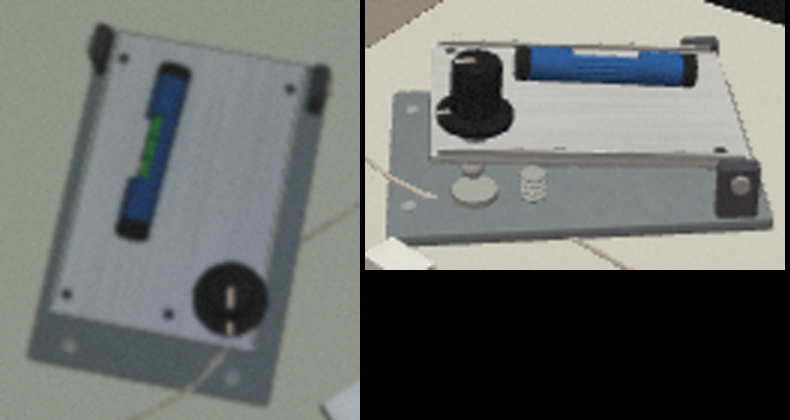

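```bash
python3 - <<'E'
from h import *
t=vision.get_image("top");s=vision.get_image("side")
T=lambda x,y:(170+x/3,130+y/3); S=lambda x,y:(190+(x-365)/3,165+y/3)
a=onz(t,T(28,358),.012);b=onz(t,T(270,404),.012);print(a,b,np.linalg.norm(a-b))
u=(a-b)/np.linalg.norm(a-b); print("yaw",np.arctan2(-u[0],u[1]))
c=onz(s,S(387,240),.012);e=onz(s,S(772,228),.012);print("side near/far right corners",c,e,np.linalg.norm(c-e),np.arctan2(*(e-c)[1::-1]))
f=tri((t,T(175,66)),(s,S(695,69)));n=tri((t,T(132,237)),(s,S(519,63)));print("level far,near",f,n,np.linalg.norm(f-n),"yaw",np.arctan2(f[1]-n[1],f[0]-n[0]))
k=tri((t,T(230,298)),(s,S(475,114)));print("flange",k)
print("knobtop",[onz(s,S(477,57),z) for z in (.105,.115,.125)],[onz(t,T(230,298),z) for z in (.07,.08,.09)])
E
```

```text
[ 0.4343361  -0.15972009  0.012     ] [ 0.41650245 -0.33763284  0.012     ] 0.17880431948236264
yaw -0.0999044427460537
side near/far right corners [ 0.41630913 -0.34087988  0.012     ] [ 0.66866732 -0.37507166  0.012     ] 0.2546639693915315 -0.1346690391344805
level far,near [ 0.64781989 -0.24935154  0.06266552] [ 0.52085957 -0.23255027  0.07164541] 0.12838163352812546 yaw -0.1315702952232797
flange [ 0.48175886 -0.30369412  0.07913221]
knobtop [array([ 0.48819081, -0.27398242,  0.105     ]), array([ 0.48633923, -0.29071436,  0.115     ]), array([ 0.48448765, -0.30744631,  0.125     ])] [array([ 0.48278371, -0.30349952,  0.07      ]), array([ 0.48139988, -0.30370915,  0.08      ]), array([ 0.48001605, -0.30391877,  0.09      ])]
```

```bash
cat >> h.py <<'E'
from scipy.spatial.transform import Rotation as Ro
def plan(target,yaw=None,pitch=0.0):
    "delta in tool axes; rotation vector to y-axis yaw / x_p pitched down by pitch, z down"
    s=env.sense(); R=np.array(s["ee_rot"])
    print("dp tool",(R.T@(np.array(target)-s["eef_pos"])).round(4))
    if yaw is not None:
        y=np.array([np.cos(yaw)*np.cos(pitch),np.sin(yaw)*np.cos(pitch),-np.sin(pitch)])
        l=np.array([-np.sin(yaw),np.cos(yaw),0]); n=np.cross(y,l); z=-n; x=np.cross(y,z)
        print("rv tool",Ro.from_matrix(R.T@np.c_[x,y,z]).as_rotvec().round(4))
    print("q",np.round(s["qpos"],2))
E
python3 -c "
from h import *
plan((.585,-.233,.2),-.125,.075)"
```

```text
dp tool [ 0.5036 -0.2468  0.0312]
rv tool [ 0.0655 -0.0447 -1.1803]
q [ 1.24  0.38  0.02  1.37 -0.01  1.39 -0.05]
```

```bash
python3 drive.py '[[0.031,-0.015,0.002,0,0,0,0.7],[0.031,-0.015,0.002,0,0,0,0.7],[0.031,-0.015,0.002,0,0,0,0.7],[0.031,-0.015,0.002,0,0,0,0.7],[0.031,-0.015,0.002,0,0,0,0.7],[0.031,-0.015,0.002,0,0,0,0.7],[0.031,-0.015,0.002,0,0,0,0.7],[0.031,-0.015,0.002,0,0,0,0.7]]' 40
python3 drive.py '[[0.031,-0.015,0.002,0,0,0,0.7],[0.031,-0.015,0.002,0,0,0,0.7],[0.031,-0.015,0.002,0,0,0,0.7],[0.031,-0.015,0.002,0,0,0,0.7],[0.031,-0.015,0.002,0,0,0,0.7],[0.031,-0.015,0.002,0,0,0,0.7],[0.031,-0.015,0.002,0,0,0,0.7],[0.031,-0.015,0.002,0,0,0,0.7]]'
python3 drive.py '[[0,0,0,0.0066,-0.0045,-0.118,0.7],[0,0,0,0.0066,-0.0045,-0.118,0.7],[0,0,0,0.0066,-0.0045,-0.118,0.7],[0,0,0,0.0066,-0.0045,-0.118,0.7],[0,0,0,0.0066,-0.0045,-0.118,0.7],[0,0,0,0.0066,-0.0045,-0.118,0.7],[0,0,0,0.0066,-0.0045,-0.118,0.7],[0,0,0,0.0066,-0.0045,-0.118,0.7],[0,0,0,0.0066,-0.0045,-0.118,0.7],[0,0,0,0.0066,-0.0045,-0.118,0.7]]'
python3 - <<'E'
from h import *
plan((.585,-.233,.12),-.125,.075)
o=np.zeros((384,800,3),np.uint8)
w=vision.get_image("wrist");o[:,:512]=w["color"]
s=vision.get_image("side");o[:320,512:800]=cv2.resize(s["color"][120:280,190:334],None,fx=2,fy=2)
cv2.imwrite("pics/w1.png",o[:,:,::-1]);print((-w["R"].T@w["t"]).round(3),proj(w,(.584,-.241,.067)))
E
```

```text
t: 0.97
eef_pos: [0.3726, -0.4212, 0.2154]
ee_rot: [[0.965, 0.262, 0.0], [0.262, -0.965, -0.0], [0.0, 0.0, -1.0]]
wrist_force: [0.1, -0.6, -0.3]
width: 0.703
grasp_force: 0.0
t: 1.63
eef_pos: [0.5805, -0.2406, 0.1993]
ee_rot: [[0.965, 0.261, 0.0], [0.261, -0.965, -0.0], [0.0, 0.0, -1.0]]
wrist_force: [0.4, -0.6, 0.1]
width: 0.7
grasp_force: 0.0
t: 2.47
eef_pos: [0.5794, -0.2419, 0.1992]
ee_rot: [[0.12, 0.99, -0.075], [0.993, -0.119, 0.009], [-0.0, -0.076, -0.997]]
wrist_force: [-0.5, 0.4, 0.2]
width: 0.697
grasp_force: 0.0
dp tool [0.0096 0.0105 0.0786]
rv tool [-0.0009  0.0007  0.0051]
q [ 0.64  0.5  -0.45  1.31  0.22  1.45  0.07]
[ 0.599 -0.176  0.341] [267.30467299 183.53980045]
```

View pics/w1.png

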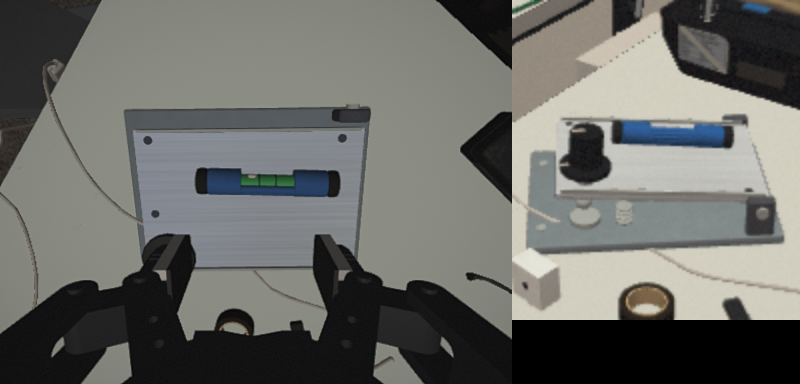

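```bash
python3 - <<'E'
from h import *
w=vision.get_image("wrist");c=w["color"]
for n,x0,x1 in(("body",212,236),("win",262,272),("body2",300,325)):
    print(n);print(c[160:204,x0:x1].mean(1).astype(int).tolist())
cv2.imwrite("pics/w2.png",cv2.resize(c[155:210,190:345],None,fx=5,fy=5,interpolation=2)[:,:,::-1])
E
```

```text
body
[[130, 134, 141], [129, 133, 141], [131, 135, 143], [133, 137, 145], [135, 139, 146], [133, 137, 145], [134, 138, 145], [136, 140, 147], [98, 103, 111], [43, 49, 59], [20, 32, 48], [24, 37, 56], [28, 42, 63], [29, 45, 67], [31, 47, 71], [32, 50, 75], [34, 52, 78], [35, 54, 82], [37, 56, 85], [37, 57, 88], [38, 59, 91], [38, 60, 94], [38, 60, 96], [39, 62, 99], [39, 63, 102], [39, 63, 103], [39, 63, 103], [39, 63, 101], [39, 63, 100], [39, 62, 97], [39, 63, 96], [39, 61, 93], [37, 59, 90], [33, 54, 85], [39, 55, 82], [94, 101, 111], [132, 136, 142], [133, 137, 143], [130, 134, 140], [130, 134, 141], [131, 135, 142], [132, 136, 143], [133, 137, 144], [132, 136, 143]]
win
[[128, 132, 139], [129, 133, 140], [130, 134, 141], [131, 135, 142], [130, 134, 141], [129, 133, 139], [129, 133, 139], [131, 134, 141], [132, 136, 142], [131, 136, 142], [130, 134, 140], [128, 132, 138], [130, 134, 140], [133, 137, 144], [103, 111, 111], [47, 63, 53], [26, 59, 32], [33, 72, 40], [37, 80, 45], [40, 87, 49], [43, 93, 52], [46, 99, 56], [50, 106, 60], [55, 112, 65], [58, 117, 68], [56, 116, 64], [32
[... 247 characters left out ...]
35, 140], [131, 134, 140]]
body2
[[129, 133, 139], [129, 134, 139], [129, 134, 139], [129, 133, 139], [130, 134, 139], [129, 134, 139], [130, 134, 140], [132, 136, 142], [134, 138, 144], [134, 138, 143], [66, 70, 76], [22, 31, 45], [21, 33, 51], [25, 39, 58], [28, 43, 63], [30, 46, 68], [32, 48, 73], [33, 51, 77], [34, 53, 80], [35, 55, 84], [36, 57, 87], [37, 59, 90], [38, 61, 93], [39, 62, 96], [39, 63, 97], [39, 63, 98], [39, 64, 99], [39, 64, 99], [39, 64, 98], [39, 64, 98], [39, 63, 97], [39, 63, 96], [39, 62, 94], [38, 61, 92], [37, 59, 90], [31, 53, 83], [42, 55, 78], [113, 118, 123], [132, 136, 139], [133, 137, 141], [132, 136, 140], [131, 135, 140], [130, 134, 139], [134, 137, 142]]
```

View pics/w2.png

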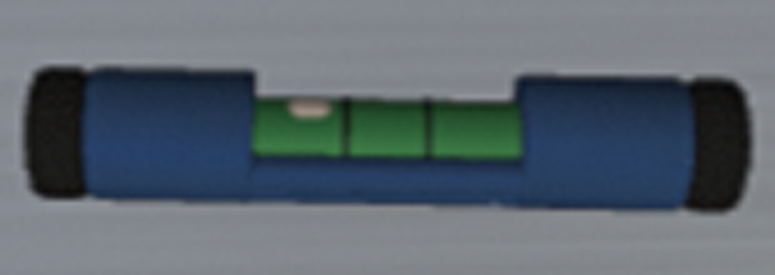

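```bash
python3 drive.py '[[0.0032,0.0035,0.03,0,0,0,0.7],[0.0032,0.0035,0.03,0,0,0,0.7],[0.0032,0.0035,0.03,0,0,0,0.7],[0,0,0.01,0,0,0,0.7],[0,0,0.0,0,0,0,0.7]]'
python3 drive.py '[[0,0,0.002,0,0,0,0.7],[0,0,0.002,0,0,0,0.7],[0,0,0.002,0,0,0,0.7],[0,0,0,0,0,0,0.7]]'
```

```text
t: 3.03
eef_pos: [0.5814, -0.2321, 0.0957]
ee_rot: [[0.128, 0.989, -0.08], [0.992, -0.127, 0.011], [0.001, -0.081, -0.997]]
wrist_force: [-0.3, 0.3, 0.8]
width: 0.701
grasp_force: 0.0
t: 3.37
eef_pos: [0.5837, -0.233, 0.094]
ee_rot: [[0.126, 0.989, -0.073], [0.992, -0.126, 0.008], [-0.001, -0.073, -0.997]]
wrist_force: [0.2, 0.1, -0.1]
width: 0.7
grasp_force: 0.0
```

```bash
python3 drive.py '[[0,0,0.003,0,0,0,0.7],[0,0,0.003,0,0,0,0.7],[0,0,0.003,0,0,0,0.7],[0,0,0.002,0,0,0,0.7],[0,0,0,0,0,0,0.7]]'
python3 drive.py '[[0,0,0.002,0,0,0,0.7],[0,0,0.0,0,0,0,0.7]]'
python3 drive.py '[[0,0,0.002,0,0,0,0.7],[0,0,0.0,0,0,0,0.7]]'
python3 drive.py '[[0,0,0.002,0,0,0,0.7],[0,0,0.0,0,0,0,0.7]]'
```

```text
t: 3.78
eef_pos: [0.5819, -0.2324, 0.0811]
ee_rot: [[0.125, 0.989, -0.076], [0.992, -0.125, 0.009], [-0.0, -0.076, -0.997]]
wrist_force: [-0.2, -0.4, -0.3]
width: 0.7
grasp_force: 0.0
t: 3.95
eef_pos: [0.582, -0.2324, 0.0795]
ee_rot: [[0.125, 0.989, -0.075], [0.992, -0.125, 0.009], [-0.0, -0.076, -0.997]]
wrist_force: [0.0, -0.0, 0.4]
width: 0.702
grasp_force: 0.0
t: 4.12
eef_pos: [0.5819, -0.2324, 0.0775]
ee_rot: [[0.125, 0.989, -0.075], [0.992, -0.125, 0.009], [-0.0, -0.076, -0.997]]
wrist_force: [0.4, -0.5, -1.0]
width: 0.699
grasp_force: 0.0
t: 4.28
eef_pos: [0.5817, -0.2324, 0.0755]
ee_rot: [[0.125, 0.989, -0.075], [0.992, -0.125, 0.009], [-0.0, -0.076, -0.997]]
wrist_force: [-0.1, 1.2, -0.7]
width: 0.7
grasp_force: 0.0
```

```bash
python3 drive.py '[[0,0,0.0015,0,0,0,0.7],[0,0,0.0,0,0,0,0.7]]'
python3 drive.py '[[0,0,0.0015,0,0,0,0.7],[0,0,0.0,0,0,0,0.7]]'
python3 drive.py '[[0,0,0.0015,0,0,0,0.7],[0,0,0.0,0,0,0,0.7]]'
```

```text
t: 4.45
eef_pos: [0.5819, -0.2324, 0.0743]
ee_rot: [[0.125, 0.989, -0.074], [0.992, -0.125, 0.009], [-0.001, -0.075, -0.997]]
wrist_force: [0.3, 0.2, 0.5]
width: 0.703
grasp_force: 0.1
t: 4.62
eef_pos: [0.5817, -0.2325, 0.0734]
ee_rot: [[0.125, 0.989, -0.074], [0.992, -0.125, 0.009], [-0.001, -0.075, -0.997]]
wrist_force: [-2.0, 0.4, 7.0]
width: 0.702
grasp_force: 3.0
t: 4.78
eef_pos: [0.5815, -0.2325, 0.0726]
ee_rot: [[0.125, 0.989, -0.075], [0.992, -0.125, 0.008], [-0.001, -0.075, -0.997]]
wrist_force: [-4.4, 1.1, 10.0]
width: 0.697
grasp_force: 5.0
```

```bash
python3 drive.py '[[0,0,-0.0012,0,0,0,0.7],[0,0,0,0,0,0,0.7],[-0.002,0,0,0,0,0,0.7],[-0.003,0,0,0,0,0,0.7],[-0.003,0,0,0,0,0,0.7],[0,0,0,0,0,0,0.7]]'
python3 drive.py '[[-0.003,0,0,0,0,0,0.7],[-0.003,0,0,0,0,0,0.7],[-0.003,0,0,0,0,0,0.7],[0,0,0,0,0,0,0.7]]'
python3 - <<'E'
from h import *
w=vision.get_image("wrist");c=w["color"]
s=vision.get_image("side")
o=np.zeros((384,800,3),np.uint8);o[:,:512]=c
o[:320,512:800]=cv2.resize(s["color"][120:280,190:334],None,fx=2,fy=2)
cv2.imwrite("pics/w3.png",o[:,:,::-1])
E
```

```text
t: 5.28
eef_pos: [0.5806, -0.2414, 0.0736]
ee_rot: [[0.126, 0.989, -0.074], [0.992, -0.126, 0.008], [-0.002, -0.075, -0.997]]
wrist_force: [-3.5, 0.1, 7.8]
width: 0.7
grasp_force: 3.6
t: 5.62
eef_pos: [0.5794, -0.2504, 0.0737]
ee_rot: [[0.126, 0.989, -0.074], [0.992, -0.126, 0.008], [-0.002, -0.075, -0.997]]
wrist_force: [-4.0, 0.2, 8.4]
width: 0.7
grasp_force: 3.8
```

View pics/w3.png

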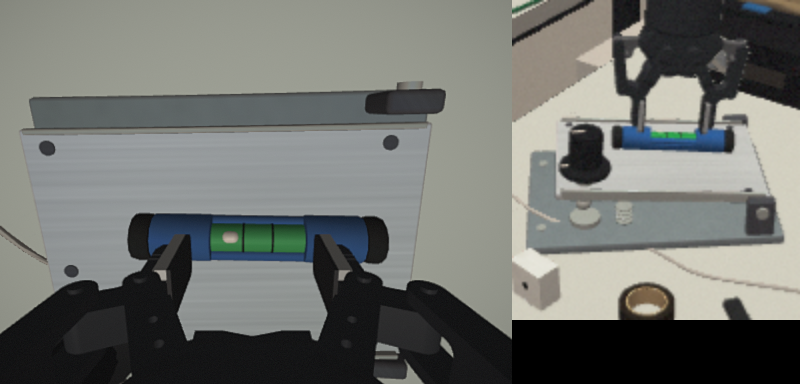

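```bash
cat >> h.py <<'E'
def theta(w,cols,rows,zax,ccols=None,yaw=-.125):
    "window angle from up (+left) out of the wrist view: cols = window columns"
    c=w["color"].astype(int);r0,r1=rows
    win=c[r0:r1,cols[0]:cols[1]].mean(1)
    g=np.where(win[:,1]-np.maximum(win[:,0],win[:,2])>15)[0]+r0
    bl=np.where((win[:,2]-win[:,0]>18)|(win[:,1]-win[:,2]>15))[0]+r0
    col=np.mean(cols); L=np.array([-np.sin(yaw),np.cos(yaw),0]);
    cam=-w["R"].T@w["t"]
    def ang(row):
        _,v=ray(w,(col,row)); return np.arctan2(v@L,-v[2])
    e=[ang(x) for x in(bl[0]-.5,g[0]-.5,g[-1]+.5,bl[-1]+.5)]
    m=(e[0]+e[3])/2; X=onz(w,(col,(bl[0]+bl[-1])/2),zax)
    D=np.linalg.norm((cam-X)[[1,2]])
    off=(np.tan((e[1]+e[2])/2-m))*D
    print("rows",bl[0],g[0],g[-1],bl[-1],"axis",X.round(4),"halfwidth",np.sin((e[0]-e[3])/2)*D,"view ang",-m,"green mid off left mm",off*1e3,"green halfw",(e[1]-e[2])/2*D*1e3)
E
python3 - <<'E'
from h import *
w=vision.get_image("wrist")
theta(w,(255,265),(205,275),.066);theta(w,(282,298),(205,275),.066)
c=w["color"];print(c[208:270,288].tolist())
E
```

```text
rows 217 225 251 260 axis [ 0.5838 -0.2489  0.066 ] halfwidth 0.01140411528314417 view ang 0.4161263594078433 green mid off left mm 0.17988247077355818 green halfw 7.014533581366175
rows 217 226 252 261 axis [ 0.5995 -0.2506  0.066 ] halfwidth 0.011627913481732047 view ang 0.41480010189996913 green mid off left mm -0.08383458278587229 green halfw 6.990322023311425
[[150, 155, 155], [147, 152, 152], [146, 151, 151], [147, 152, 152], [149, 154, 154], [149, 154, 154], [151, 155, 155], [153, 156, 156], [80, 85, 89], [30, 38, 54], [27, 44, 67], [35, 53, 80], [38, 58, 87], [41, 63, 95], [45, 69, 105], [44, 71, 113], [36, 63, 82], [27, 54, 42], [27, 55, 31], [30, 61, 35], [30, 65, 38], [34, 72, 41], [36, 77, 44], [39, 83, 48], [41, 88, 50], [43, 91, 51], [44, 94, 53], [48, 100, 57], [47, 102, 57], [51, 108, 61], [53, 111, 64], [55, 115, 66], [59, 120, 70], [61, 124, 73], [62, 124, 73], [61, 125, 73], [60, 125, 71], [57, 121, 69], [56, 121, 68], [55, 120, 67], [55, 119, 66], [54, 117, 64], [53, 115, 63], [53, 114, 62], [45, 88, 65], [39, 62, 82], [40, 59, 92], [44, 66, 100], [45, 71, 108], [45, 72, 112], [45, 71, 110], [41, 69, 107], [39, 66, 103], [68, 84, 108], [135, 139, 140], [149, 153, 151], [146, 150, 149], [144, 149, 148], [142, 147, 145], [141, 145, 144], [143, 147, 145], [146, 150, 149]]
```

```bash
python3 drive.py '[[-0.003,0,0,0,0,0,0.7],[-0.003,0,0,0,0,0,0.7],[-0.003,0,0,0,0,0,0.7],[-0.0013,0,0,0,0,0,0.7],[0,0,0,0,0,0,0.7],[0,0,0,0,0,0,0.7],[0,0,-0.003,0,0,0,0.7],[0,0,-0.01,0,0,0,0.7],[-0.01,0,-0.03,0,0,0,0.7],[-0.03,0,-0.03,0,0,0,0.7]]'
python3 drive.py '[[-0.03,0,-0.02,0,0,0,0.7],[-0.01,0,-0.01,0,0,0,0.7],[0,0,0,0,0,0,0.7],[0,0,0,0,0,0,0.7]]'
python3 - <<'E'
from h import *
w=vision.get_image("wrist");c=w["color"]
p=proj(w,(.583,-.2545,.066)).astype(int);print(p,(-w["R"].T@w["t"]).round(3))
k=c[p[1]-40:p[1]+40,p[0]-80:p[0]+80]
cv2.imwrite("pics/w4.png",cv2.resize(k,None,fx=5,fy=5,interpolation=2)[:,:,::-1])
theta(w,(p[0]+4,p[0]+12),(p[1]-30,p[1]+30),.066)
g=cv2.inRange(c[p[1]-30:p[1]+30,p[0]-60:p[0]+60],(110,90,80),(255,255,255));
E
```

```text
t: 6.6
eef_pos: [0.5799, -0.2931, 0.1453]
ee_rot: [[0.117, 0.99, -0.076], [0.993, -0.116, 0.013], [0.004, -0.077, -0.997]]
wrist_force: [2.8, -0.2, 0.4]
width: 0.705
grasp_force: 0.0
t: 6.93
eef_pos: [0.5762, -0.3397, 0.1755]
ee_rot: [[0.126, 0.989, -0.073], [0.992, -0.126, 0.009], [-0.001, -0.074, -0.997]]
wrist_force: [-0.5, 0.4, 0.3]
width: 0.699
grasp_force: 0.0
[256  84] [ 0.596 -0.274  0.317]
rows 68 75 93 100 axis [ 0.5887 -0.2547  0.066 ] halfwidth 0.011920032049139837 view ang -0.07236159892566962 green mid off left mm 0.1465494058449481 green halfw 6.867832258753838
```

View pics/w4.png

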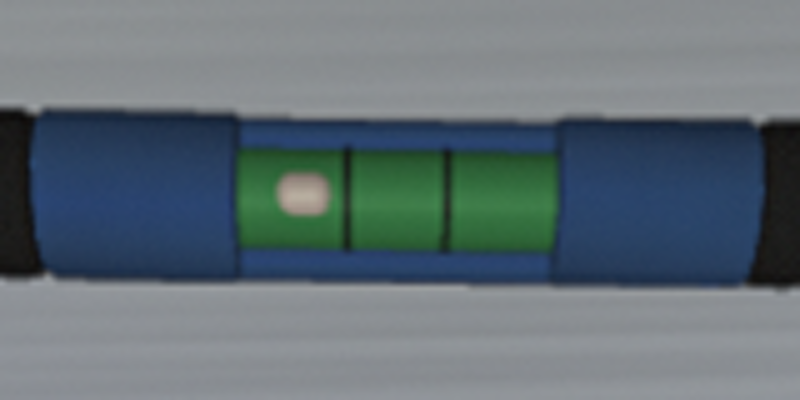

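```bash
python3 - <<'E'
from h import *
w=vision.get_image("wrist");c=w["color"].astype(float)
lum=c.sum(2)
def edges(x0,x1,r0,r1):
    p=c[r0:r1,x0:x1].mean(1)[:,0]  # red: plate bright, barrel dark
    lo=(p[:4].mean()+p.min())/2; hi=(p[-4:].mean()+p.min())/2
    i=np.where(p<lo)[0][0]; j=np.where(p<hi)[0][-1]
    return r0+i-1+(p[i-1]-lo)/(p[i-1]-p[i]), r0+j+(hi-p[j])/(p[j+1]-p[j])
L=np.array([.125,.992,0])
def lat(col,row):
    _,v=ray(w,(col,row)); cam=-w["R"].T@w["t"]; return np.arctan2(v@L,-v[2])
for x in (188,200,215,285+10,310,320):
    e=edges(x-4,x+4,50,118); print(x,np.round(e,2),sum(e)/2, (lat(x,e[0])+lat(x,e[1]))/2)
x0,y0=225,70
s=c[y0:98,x0:250]; m=np.clip(s[:,:,0]-110,0,None); yy,xx=np.mgrid[y0:98,x0:250]
bx,by=(m*xx).sum()/m.sum(),(m*yy).sum()/m.sum(); print("bubble",bx,by,lat(bx,by),m.max())
E
```

```text
188 [ 67.49 101.27] 84.37664768321703 0.07322433636998793
200 [ 67.67 101.86] 84.76287759390596 0.07201416832085987
215 [ 68.16 102.12] 85.13757438061236 0.07082732326941593
295 [ 69.48 103.08] 86.28393276832443 0.06634995674701073
310 [ 69.64 103.24] 86.44334763075395 0.06556021657715745
320 [ 69.87 103.34] 86.60253310425746 0.0648721300945419
bubble 236.73973448595245 84.99969126273541 0.0719323886619463 72.0
```

```bash
python3 drive.py '[[0,0,0,0,0,0.114,0.55],[0,0,0,0,0,0.114,0.55],[0,0,0,0,0,0.114,0.55],[0,0,0,0,0,0.114,0.55],[0,0,0,0,0,0.114,0.55],[0,0,0,0,0,0.114,0.55],[0,0,0,0,0,0.114,0.55],[0,0,0,0,0,0.114,0.55],[0,0,0,0,0,0.114,0.55]]'
python3 drive.py '[[0,0,0,0,0,0.114,0.55],[0,0,0,0,0,0.114,0.55],[0,0,0,0,0,0.114,0.55],[0,0,0,0,0,0.114,0.55],[0,0,0,0,0,0.114,0.55],[0,0,0,0,0,0.114,0.55],[0,0,0,0,0,0.114,0.55],[0,0,0,0,0,0.114,0.55],[0,0,0,0,0,0.114,0.55],[0,0,0,0,0,0,0.55]]'
python3 - <<'E'
from h import *
plan((.484,-.304,.15)); s=env.sense();print(np.round(s["ee_rot"],3).tolist())
w=vision.get_image("wrist");print(proj(w,(.485,-.304,.119)))
cv2.imwrite("pics/w5.png",w["color"][:,:,::-1])
E
```

```text
t: 7.78
eef_pos: [0.5761, -0.3369, 0.1735]
ee_rot: [[0.912, 0.403, -0.076], [0.405, -0.914, 0.011], [-0.066, -0.041, -0.997]]
wrist_force: [-0.2, 0.0, -0.3]
width: 0.553
grasp_force: 0.0
t: 8.62
eef_pos: [0.5761, -0.337, 0.1736]
ee_rot: [[0.817, -0.571, -0.076], [-0.572, -0.82, 0.011], [-0.069, 0.035, -0.997]]
wrist_force: [-0.8, 0.5, 0.3]
width: 0.547
grasp_force: 0.0
dp tool [-0.0925  0.0247  0.0309]
q [ 0.49  0.56 -0.03  1.24  0.04  1.41 -1.73]
[[0.817, -0.571, -0.076], [-0.572, -0.82, 0.011], [-0.069, 0.035, -0.997]]
[281.98577288 319.07243959]
```

View pics/w5.png

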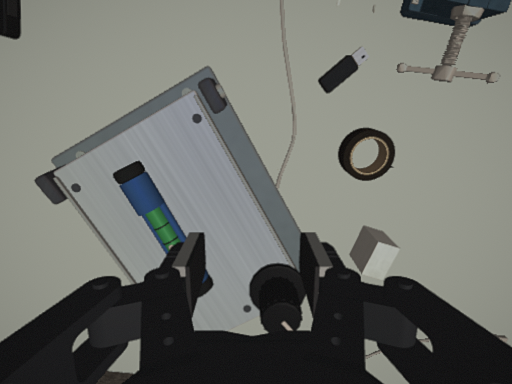

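```bash
python3 drive.py '[[-0.03,0.0078,0.0107,0,0,0,0.55],[-0.03,0.0078,0.0107,0,0,0,0.55],[-0.03,0.0078,0.0107,0,0,0,0.55],[0,0,0,0,0,0,0.55],[0,0,0,0,0,0,0.55]]'
python3 - <<'E'
from h import *
s=env.sense();R=np.array(s["ee_rot"]);print((R.T@(np.array([.4866,-.3043,.1485])-s["eef_pos"])).round(4))
w=vision.get_image("wrist")["color"];t=vision.get_image("top")["color"]
o=np.zeros((384,800,3),np.uint8);o[:,:512]=w;o[:280,512:800]=cv2.resize(t[120:260,170:314],None,fx=2,fy=2)
cv2.imwrite("pics/w6.png",o[:,:,::-1])
E
```

```text
t: 9.08
eef_pos: [0.4843, -0.3054, 0.1485]
ee_rot: [[0.821, -0.565, -0.078], [-0.566, -0.824, 0.01], [-0.07, 0.035, -0.997]]
wrist_force: [1.2, 0.1, 1.0]
width: 0.549
grasp_force: 0.0
[ 0.0013 -0.0023 -0.0002]
```

View pics/w6.png

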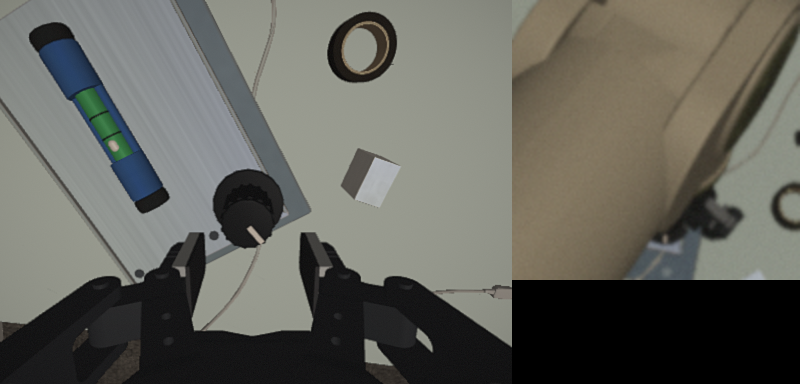

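```bash
python3 drive.py '[[0.001,-0.002,0.015,0,0,0,0.55],[0,0,0.015,0,0,0,0.55],[0,0,0.01,0,0,0,0.55],[0,0,0.01,0,0,0,0.55],[0,0,0,0,0,0,0.55]]'
python3 drive.py '[[0,0,0.004,0,0,0,0.55],[0,0,0.004,0,0,0,0.55],[0,0,0.004,0,0,0,0.55],[0,0,0,0,0,0,0.55]]'
```

```text
t: 9.6
eef_pos: [0.4844, -0.3049, 0.0975]
ee_rot: [[0.82, -0.568, -0.077], [-0.569, -0.822, 0.01], [-0.069, 0.035, -0.997]]
wrist_force: [-0.4, 0.6, -0.1]
width: 0.547
grasp_force: 0.0
t: 9.93
eef_pos: [0.4836, -0.3052, 0.0871]
ee_rot: [[0.819, -0.569, -0.075], [-0.57, -0.822, 0.009], [-0.067, 0.035, -0.997]]
wrist_force: [-0.1, -0.9, -0.2]
width: 0.549
grasp_force: 0.0
```

```bash
python3 drive.py '[[0,0,0,0,0,0,0.42],[0,0,0,0,0,0,0.36],[0,0,0,0,0,0,0.3],[0,0,0,0,0,0,0.3],[0,0,0,0,0,0,0.3],[0,0,0,0,0,0,0.3]]' 50
python3 -c "
from h import *
s=env.sense();print(s['wrist_force'],s['moment'])"
```

```text
t: 10.43
eef_pos: [0.4843, -0.3046, 0.0878]
ee_rot: [[0.82, -0.568, -0.074], [-0.569, -0.822, 0.009], [-0.066, 0.035, -0.997]]
wrist_force: [1.9, 4.6, 0.2]
width: 0.358
grasp_force: 49.4
[1.90464161 4.5947329  0.19184242] [ 0.73779726 -0.2773115  -0.08798499]
```

```bash
python3 drive.py '[[-0.0001,-0.0005,0,0,0,0,0.3],[-0.0002,0.0001,0.0009,0.0023,0.0044,0,0.3],[-0.0002,0.0001,0.0009,0.0023,0.0044,0,0.3],[-0.0002,0.0001,0.0009,0.0023,0.0044,0,0.3],[-0.0002,0.0001,0.0009,0.0023,0.0044,0,0.3],[0,0,0,0,0,0,0.3]]'
python3 drive.py '[[-0.0002,0.0001,0.0009,0.0023,0.0044,0,0.3],[-0.0002,0.0001,0.0009,0.0023,0.0044,0,0.3],[0,0,0,0,0,0,0.3]]'
python3 drive.py '[[-0.0002,0.0001,0.0009,0.0023,0.0044,0,0.3],[-0.0002,0.0001,0.0009,0.0023,0.0044,0,0.3],[0,0,0,0,0,0,0.3]]'
```

```text
t: 10.93
eef_pos: [0.4833, -0.3045, 0.0841]
ee_rot: [[0.82, -0.569, -0.054], [-0.57, -0.822, 0.006], [-0.048, 0.025, -0.999]]
wrist_force: [3.0, 4.4, 0.3]
width: 0.36
grasp_force: 49.5
t: 11.18
eef_pos: [0.4828, -0.3045, 0.0823]
ee_rot: [[0.821, -0.57, -0.043], [-0.57, -0.822, 0.005], [-0.039, 0.021, -0.999]]
wrist_force: [3.5, 4.7, 1.7]
width: 0.36
grasp_force: 49.6
t: 11.43
eef_pos: [0.4824, -0.3044, 0.0806]
ee_rot: [[0.821, -0.57, -0.033], [-0.57, -0.822, 0.004], [-0.03, 0.016, -0.999]]
wrist_force: [3.9, 4.6, 1.6]
width: 0.361
grasp_force: 49.6
```

```bash
python3 drive.py '[[-0.0002,0.0001,0.0009,0.0023,0.0044,0,0.3],[0,0,0,0,0,0,0.3]]'
python3 drive.py '[[-0.0002,0.0001,0.0009,0.0023,0.0044,0,0.3],[0,0,0,0,0,0,0.3]]'
python3 drive.py '[[-0.0001,0.0001,0.0009,0.0011,0.0022,0,0.3],[0,0,0,0,0,0,0.3]]'
```

```text
t: 11.6
eef_pos: [0.4822, -0.3044, 0.0798]
ee_rot: [[0.821, -0.57, -0.028], [-0.57, -0.822, 0.003], [-0.025, 0.014, -1.0]]
wrist_force: [4.2, 4.6, 2.0]
width: 0.359
grasp_force: 49.6
t: 11.77
eef_pos: [0.482, -0.3044, 0.079]
ee_rot: [[0.822, -0.57, -0.023], [-0.57, -0.822, 0.002], [-0.02, 0.011, -1.0]]
wrist_force: [4.5, 4.5, 2.9]
width: 0.358
grasp_force: 49.6
t: 11.93
eef_pos: [0.482, -0.3044, 0.0786]
ee_rot: [[0.822, -0.57, -0.021], [-0.57, -0.822, 0.002], [-0.018, 0.01, -1.0]]
wrist_force: [2.7, 5.5, 6.0]
width: 0.36
grasp_force: 50.2
```

```bash
python3 drive.py '[[0,0,0.0006,0,0,0,0.3],[0,0,0.0006,0,0,0,0.3],[0,0,0,0,0,0,0.3],[0,0,0,0,0,0,0.3]]'
cat >> h.py <<'E'
def bub(show=None):
    w=vision.get_image("wrist");c=w["color"].astype(float)
    h=cv2.cvtColor(w["color"],cv2.COLOR_RGB2HSV)
    b=cv2.inRange(h,(98,110,40),(130,255,255)); g=cv2.inRange(h,(50,80,30),(90,255,255))
    g[300:]=0
    u=cv2.morphologyEx(b|g,cv2.MORPH_CLOSE,np.ones((7,7)))
    cs=[k for k in cv2.findContours(u,0,2)[0] if cv2.contourArea(k)>300]
    gc=max(cv2.findContours(cv2.morphologyEx(g,cv2.MORPH_CLOSE,np.ones((9,9))),0,2)[0],key=cv2.contourArea)
    gm=np.zeros_like(g);cv2.drawContours(gm,[gc],-1,255,-1)
    gm=cv2.morphologyEx(gm,cv2.MORPH_CLOSE,np.ones((21,21)))
    wh=(cv2.erode(gm,np.ones((3,3)))>0)&(c[:,:,0]>c[:,:,1]*.9)&(c[:,:,0]>60)
    ys,xs=np.nonzero(wh); wt=c[ys,xs,0]
    P=np.array([(xs*wt).sum()/wt.sum(),(ys*wt).sum()/wt.sum()]) if len(xs) else None
    lum=c.sum(2); dk=(cv2.erode(gm,np.ones((5,5)))>0)
    r=cv2.minAreaRect(gc)
    print("green rect",r,"bubble px",P,len(xs))
    if show: cv2.imwrite(show,cv2.resize(w["color"],None,fx=1.5,fy=1.5)[:,:,::-1])
    return w,gc,gm,P
E
python3 -c "
from h import *
bub('pics/w7.png');print(env.sense()['qpos'])"
```

```text
t: 12.27
eef_pos: [0.482, -0.3044, 0.0783]
ee_rot: [[0.822, -0.57, -0.021], [-0.57, -0.822, 0.002], [-0.018, 0.01, -1.0]]
wrist_force: [-0.3, 6.8, 12.9]
width: 0.36
grasp_force: 51.0
green rect ((52.22466278076172, 137.19189453125), (113.58786010742188, 29.03712272644043), 55.124671936035156) bubble px [ 53.6484505  150.44777758] 164
[ 0.53959195  0.4026855  -0.04726392  1.69848868  0.03075663  1.059995
 -1.69647337]
```

View pics/w7.png

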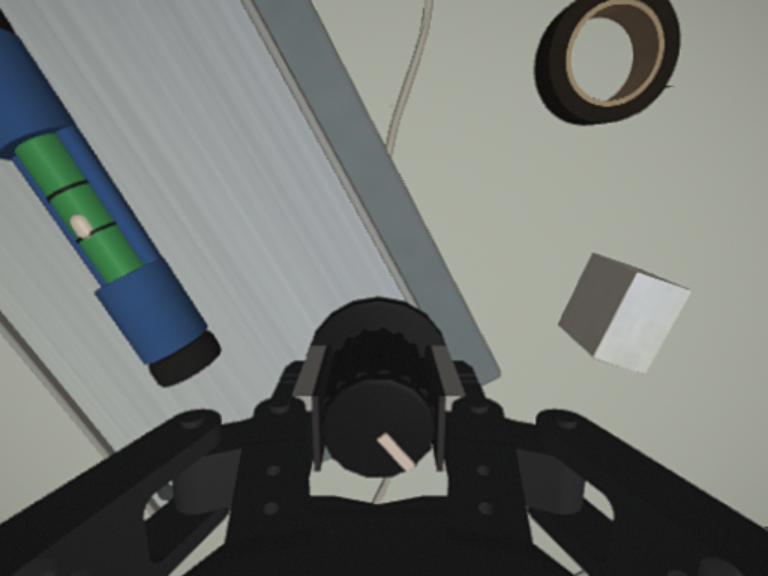

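```bash
python3 drive.py '[[-0.0001,0,0.0004,0.0011,0.0023,-0.1,0.3],[-0.0001,0,0.0004,0.001,0.0024,-0.1,0.3],[0,0,0,0,0,0,0.3]]'
python3 drive.py '[[-0.0001,0,0.0004,0.0008,0.0025,-0.1,0.3],[-0.0001,0,0.0004,0.0005,0.0026,-0.1,0.3],[0,0,0,0,0,0,0.3],[0,0,0,0,0,0,0.3]]'
python3 -c "
from h import *
print(env.sense()['moment']);bub()"
```

```text
t: 12.57
eef_pos: [0.4821, -0.3039, 0.0774]
ee_rot: [[0.921, -0.389, -0.015], [-0.389, -0.921, 0.001], [-0.014, 0.005, -1.0]]
wrist_force: [0.8, 6.6, 11.9]
width: 0.363
grasp_force: 50.8
t: 12.9
eef_pos: [0.482, -0.3034, 0.0766]
ee_rot: [[0.979, -0.203, -0.01], [-0.203, -0.979, 0.002], [-0.01, 0.0, -1.0]]
wrist_force: [1.3, 7.5, 12.0]
width: 0.357
grasp_force: 50.8
[ 1.64744501 -0.22745499  0.10753956]
green rect ((104.65385437011719, 63.269229888916016), (120.80754089355469, 31.77081298828125), 78.69007110595703) bubble px [100.98911616  74.32435587] 195
```

```bash
cat >> h.py <<'E'
def read(show=None):
    w,gc,gm,P=bub(show); c=w["color"].astype(float)
    (cx,cy),(a,b),an=cv2.minAreaRect(gc); an=np.deg2rad(an); u=np.array([np.cos(an),np.sin(an)])
    if a<b: u=np.array([-u[1],u[0]]); a,b=b,a
    if u[1]>0: u=-u           # towards hinge = up in picture
    v=np.array([-u[1],u[0]]); L=[]
    for lat in np.arange(-.38,.39,.04)*b:
        s=np.arange(-a*.46,a*.46,.25); q=(np.array([cx,cy])+lat*v+s[:,None]*u).astype(np.float32)
        p=cv2.remap(c[:,:,1].astype(np.float32),q[None,:,0],q[None,:,1],1)[0]
        if w is None: continue
        d=cv2.GaussianBlur(p[None],(0,0),16)[0]-cv2.GaussianBlur(p[None],(0,0),3)[0]
        for i in range(5,len(s)-5):
            if d[i]>7 and d[i]==d[i-5:i+6].max(): L.append((s[i],lat))
    L=np.array(L); bs,bl=(P-[cx,cy])@u,(P-[cx,cy])@v
    h,e=np.histogram(L[:,0],np.arange(-a/2,a/2+4,4)); print([(round(x,1),int(n)) for x,n in zip(e+2,h) if n>2],"bubble s,l",bs.round(2),bl.round(2))
    return L,bs,bl
E
python3 - <<'E'
from h import *
read()
E
```

```text
green rect ((103.51473236083984, 63.36570739746094), (120.6282958984375, 32.453956604003906), 79.5625228881836) bubble px [100.80478521  73.81013709] 199
[(np.float64(-22.3), 14), (np.float64(-18.3), 6), (np.float64(1.7), 6), (np.float64(13.7), 11), (np.float64(17.7), 9)] bubble s,l -9.78 -4.56
```

```bash
cat >> h.py <<'E'
def val():
    L,bs,bl=read(); m=[]
    for lo,hi in((-32,-12),(5,25)):
        k=L[(L[:,0]>lo)&(L[:,0]<hi)]; p=np.polyfit(k[:,1],k[:,0],1)
        r=np.abs(np.polyval(p,k[:,1])-k[:,0]); k=k[r<2]; p=np.polyfit(k[:,1],k[:,0],1); m.append(np.polyval(p,bl)); print("line",p,len(k))
    print("bubble mm",(bs-sum(m)/2)/(m[1]-m[0])*15)
E
python3 drive.py '[[-0.0001,0,0.0004,0.0002,0.0026,-0.1,0.3],[-0.0001,0,0.0004,0,0.0026,-0.1,0.3],[-0.0001,0,0.0004,-0.0001,0.0026,-0.1,0.3],[0,0,0,0,0,0,0.3],[0,0,0,0,0,0,0.3],[0,0,0,0,0,0,0.3]]'
python3 drive.py '[[0,0,0,0,0,0,0.3],[0,0,0,0,0,0,0.3],[0,0,0,0,0,0,0.3],[0,0,0,0,0,0,0.3],[0,0,0,0,0,0,0.3],[0,0,0,0,0,0,0.3],[0,0,0,0,0,0,0.3],[0,0,0,0,0,0,0.3]]'
python3 -c "
from h import *
val()"
```

```text
t: 13.5
eef_pos: [0.4818, -0.3026, 0.0752]
ee_rot: [[0.995, 0.095, -0.002], [0.095, -0.995, 0.002], [-0.002, -0.002, -1.0]]
wrist_force: [0.7, 10.9, 12.2]
width: 0.357
grasp_force: 50.8
t: 14.17
eef_pos: [0.4818, -0.3026, 0.0753]
ee_rot: [[0.995, 0.095, -0.003], [0.095, -0.995, 0.002], [-0.002, -0.002, -1.0]]
wrist_force: [1.3, 9.6, 11.8]
width: 0.363
grasp_force: 50.8
green rect ((163.72555541992188, 42.287071228027344), (33.36066436767578, 89.04120635986328), 6.842772960662842) bubble px [161.2895496   25.96236713] 233
[(np.float64(-6.5), 7), (np.float64(-2.5), 13), (np.float64(5.5), 4), (np.float64(25.5), 4), (np.float64(29.5), 3), (np.float64(33.5), 17)] bubble s,l 15.92 -4.36Traceback (most recent call last):
  File "<string>", line 3, in <module>
    val()
    ~~~^^
  File "h.py", line 83, in val
    k=L[(L[:,0]>lo)&(L[:,0]<hi)]; p=np.polyfit(k[:,1],k[:,0],1)
                                    ~~~~~~~~~~^^^^^^^^^^^^^^^^^
    raise TypeError("expected non-empty vector for x")
TypeError: expected non-empty vector for x
```

```bash
cat > v.py <<'E'
from h import *
def val2():
    L,bs,bl=read(); m=[]
    for i0 in (-1,1):
        k=L[(L[:,0]-bs)*i0>8]; k=k[np.abs(k[:,0]-bs)<30]
        c=max(k[:,0],key=lambda x:(np.abs(k[:,0]-x)<3).sum()); k=k[np.abs(k[:,0]-c)<5]
        p=np.polyfit(k[:,1],k[:,0],1)
        for _ in range(3):
            k=k[np.abs(np.polyval(p,k[:,1])-k[:,0])<1.5]; p=np.polyfit(k[:,1],k[:,0],1)
        m.append(np.polyval(p,bl)); print("line",p.round(2),len(k),m[-1].round(2))
    print("bubble mm",(bs-sum(m)/2)/(m[1]-m[0])*15,"spacing px",m[1]-m[0])
    s=env.sense();print(np.round(s["wrist_force"],1),np.round(s["moment"],2),s["t"])
val2()
E
python3 drive.py '[[0,-0.0008,0,0,0,0,0.3],[0,0,0,0,0,0,0.3],[0,0,0,0,0,0,0.3]]'
python3 v.py
```

```text
t: 14.47
eef_pos: [0.4818, -0.3026, 0.0753]
ee_rot: [[0.995, 0.095, -0.002], [0.095, -0.995, 0.001], [-0.002, -0.001, -1.0]]
wrist_force: [1.7, 7.7, 11.3]
width: 0.362
grasp_force: 50.5
green rect ((163.60000610351562, 42.19999313354492), (33.4893798828125, 89.05693054199219), 7.125016689300537) bubble px [161.13674567  26.81668929] 232
[(np.float64(-6.5), 7), (np.float64(-2.5), 13), (np.float64(5.5), 3), (np.float64(25.5), 6), (np.float64(29.5), 3), (np.float64(33.5), 17)] bubble s,l 14.96 -4.35
line [-0.17 -4.2 ] 20 -3.48
line [-0.19 33.45] 20 34.29
bubble mm -0.17781196437117947 spacing px 37.76847920092752
[ 2.5  9.4 10.2] [ 1.52 -0.35  0.12] 14.5167
```

```bash
python3 drive.py '[[0,0,0.0002,0,0,-0.015,0.3],[0,0,0,0,0,0,0.3],[0,0,0,0,0,0,0.3],[0,0,0,0,0,0,0.3],[0,0,0,0,0,0,0.3],[0,0,0,0,0,0,0.3],[0,0,0,0,0,0,0.3],[0,0,0,0,0,0,0.3],[0,0,0,0,0,0,0.3],[0,0,0,0,0,0,0.3]]'
python3 v.py; python3 v.py | tail -2
```

```text
t: 15.35
eef_pos: [0.4818, -0.3025, 0.0752]
ee_rot: [[0.994, 0.11, -0.002], [0.11, -0.994, 0.001], [-0.002, -0.001, -1.0]]
wrist_force: [0.3, 8.6, 12.5]
width: 0.359
grasp_force: 50.7
green rect ((165.7534637451172, 40.629905700683594), (33.029903411865234, 87.97779846191406), 9.7824068069458) bubble px [164.71545963  24.70862047] 233
[(np.float64(-6.0), 8), (np.float64(-2.0), 12), (np.float64(6.0), 4), (np.float64(26.0), 4), (np.float64(30.0), 3), (np.float64(34.0), 17)] bubble s,l 15.51 -3.73
line [-0.12 -3.99] 20 -3.54
line [-0.16 33.57] 20 34.15
bubble mm 0.08234556335369046 spacing px 37.69032612383843
[ 1.   8.3 11.5] [ 1.58 -0.29  0.05] 15.4
bubble mm 0.08277627355734243 spacing px 37.71648124861546
[ 0.9  8.5 11.7] [ 1.61 -0.26  0.03] 15.45
```

```bash
python3 -c "
from rig import env, vision
print(env.hand_in())"
```

```text
the job is handed in; nothing more can be done
None
```

I handed the job in at about 15.5 s. The level was rolled so its window faces up (within about 0.05 rad), the plate is pressed home at about 12 N with the knob still gripped, and the bubble read about 0.1 mm from the middle; the judge's result was not shown.

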